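# Close the large media bottle to the first click of its torque key

### The job

Two bottles stand in holders, each with a torque-limiting wing key sitting on its cap. Close the larger, taller bottle: grip the wing of its key, turn it clockwise (seen from above) until the cap comes to its stop and the key clicks, stop at that first click, and let go. Do not turn on towards a second click, and leave the key of the smaller bottle alone.

Things in the scene. Friction and masses are not known exactly. Their poses are not given: they have to be found in the camera images.
- large_wing (a point): Centre of the wing of the key on the larger bottle (86 mm wide, 168 tall; the other 70, 128), 219 mm above the bench. Black upright bar 60 long, 14 thick, 34 tall on a 13 mm spindle, 10 mm clear above the key's round 76 mm flange. Turning axis: vertical through this point. x: along the bar to its end with a small steel pointer; z up. Stand and bottle are fixed.
- large_cap (a joint): Turn of the larger bottle's cap, with the key's aluminium cup and flange, in rad, growing clockwise from above. Starts at 0.3 to 0.75; hard stop at 1.0 (closed). The thread drags with 0.2 N m, so the cap stays where it is left (easing back up to 0.03 as the key clicks).
- large_click (a joint): Turn of the wing on its cup (slip clutch), rad, clockwise from above. Near 0 first, pointer over the first of two dark ribs on the flange, while the wing carries the cap round. At the cap's stop it slips: torque climbs to 0.3 N m at 0.12, drops below nil by 0.37 (the click) and rests near 0.5 (pointer at the second rib). Beyond, torque climbs again and at 0.75 it clicks a second time: too far.
- small_pointer (a point): Point on the smaller bottle's key (same shape and size): 30 mm from its turning axis, at the pointer end of its wing, half-way up the wing, 179 mm above the bench. x: from the axis out along the wing. That key must stay as it is.

How it is judged:
On the way:
1. the larger bottle's cap is turned home to its stop (value of joint large_cap above 0.96 rad), for 0.1 s.
At the end, for the whole second after the job is handed in: The larger bottle's cap is at its stop (within 0.1 rad), its key has clicked exactly once (wing 0.28 to 0.76 rad past its start on the cup, nominally 0.5), and the smaller bottle's key stands where it stood (pointer within 8 mm) (value of joint large_cap above 0.9 rad and value of joint large_click between 0.28 and 0.76 rad and distance of small_pointer from where it was at the start of the episode below 0.008 m); the robot touches nothing.
It fails at once if the key of the larger bottle is driven on over a second click (value of joint large_click above 0.8 rad).
It fails at once if the key of the smaller bottle is turned (distance of small_pointer from where it was at the start of the episode above 0.012 m).
It also fails if it takes over 38 s, if anything falls off the work surface, if the arm or the gripper's body presses on something with over 40 N, if the wrist force passes 120 N, or if a joint passes its speed limit or range.

### The arm

A 6-joint arm with a two-finger parallel gripper is mounted at the origin on a cart in front of the work surface, level with it; the furniture and walls round the work are solid. World frame = base frame: x ahead of the robot, y to its left, z up, the work surface at z = 0. Lengths are in m, angles in rad, forces in N, time in s.
With the tool pointing down it reaches from about 0.225 to 0.725 m from the base axis. Payload 3.1 kg.
Tool frame: the origin (TCP) lies on the mounting face of the last link; the fingertips stand 173 mm ahead of it and the grasp point (between the pads) lies manip.grip_point_offset ahead of it (manip.grip_point_offset is the distance from the TCP to the grasp point, in m); z points along the fingers, y is the line along which they close (so a half turn about z gives the same grasp; the last joint's range is limited). The gripper opens to 85 mm and grips with 20 to 120 N. Pads are 22 mm wide; open, the fingers measure 114 mm over their backs; the gripper's body (76 mm by 85 mm) begins 54 mm behind the grasp point. The pads swing forward as they close: fully open they stand 13 mm farther back than shut.
Start: joints at [0.994, 0.048, 0.099, 1.622, 0, 1.443], TCP at [0.228, 0.473, 0.405] pointing down, gripper open.
Joint ranges: [-2.91, 2.91], [-0.99, 1.94], [-1.21, 1.42], [-2.12, 2.29], [-1.49, 1.47], [-3.14, 3.14]. Speed limits (rad/s): [2.79, 2.79, 3.14, 3.14, 3.14, 3.14].

### API

Orientations are given as a rotation vector (axis times angle).
In Python, from rig import manip gives the robot as it stands.
- The arm moves only by the shell command python3 -m jog 'ROWS' [FORCE]. ROWS is JSON, a list of rows, each a list of 5 numbers: the shift along the world's x, y, z each as a share of 0.25 m, from -1 to 1, then the turn about the world's z as a share of 180 degrees, from -1 to 1, then the gripper command: -1 is fully open, 1 is shut, values between are in proportion. In form: [[x, y, z, turn, grip], ...]. A call has 1 to 20 rows; each row is the pose to reach, as a shift and turn from the pose commanded when the call began, turning the shorter way round; what a row does not reach only later rows make up. A row lasts 1/12 s, in which the tool goes at most 41.7 mm and 7.16 degrees, less where a joint would pass 70% of its speed; a pose out of reach is approached as far as the arm can. A call with a number of a shift or a turn outside -1 to 1 is refused whole. A call with a gripper value outside its range is refused whole. The fingers move at their own pace and stop on an object; FORCE is the grip in N (left out, the last holds). Time passes only in rows, so rows that repeat a pose let the fingers close. It gives the time, the measured TCP pose, the force, the opening and the grip force at its end, in the units of the state.
- manip.read_state(): the state, without advancing time (a new reading comes with each control period).
- manip.camera(name): name is "scene" or "top" or "wrist"; returns a dict with "color" (400x640x3 uint8, red, green, blue), "fx", "fy", "cx", "cy" (pixels), "extrinsics" (4x4, takes a point from camera to world coordinates). Camera axes: x right, y down, z forward; pixel columns grow to the right and rows downward; lengths in m; the calibration is good to about 2 mm. A picture is of the moment at which its call begins. There is no depth.
- manip.job_done(): hands the job in; it is judged then, once.
Trained networks look in the newest picture that a camera, given by its name, has taken for a name from the list of things; names that differ only in an ending like _2 or _b are one class to them, and where a whole thing is asked for, a point or a joint stands for the part that bears it (a point fixed in the world has none). Each returns a list of dicts, best first, with "score" (0 to 1); they miss things now and then, are a little off and sometimes report something else, mostly with a low value. They report only what shows in the picture. A call takes as long as a camera call.
- manip.outline_of(query, camera): "mask" (400x640 bool, what is visible of it) and "rect" ([left, top, width, height] in pixels, round what is visible of it).
The state is a dict: "clock": time; "joint_positions": joint angles; "dq": joint speeds; "joint_torque": joint torques, N m; "ee_pos": TCP position; "orientation": TCP orientation; "force": force on the tool from outside, world axes, zero at the start; "ft_torque": the same for the moment, N m; "finger_gap": finger opening in m; "finger_force": force on a finger pad.
Only numpy, scipy, OpenCV 4.12 (cv2) and the standard library are available. Lean on these libraries where they do the work, as an engineer would, in place of code of your own. Each camera call takes 0.05 s, during which the arm holds its last target. There are 200 camera calls.

## Working session

There is one attempt and no reset: what is moved stays moved. The work goes in short steps, Python scripts to look and compute and a shell command to move; the robot and the scene stay as the last step left them, time stands still between calls to the robot, and variables do not carry over. Pictures are saved under pics/ and viewed, at most 10 in all, crops included, and the job is handed in when it is done.

```bash
mkdir -p pics; cat > h.py <<'E'
from rig import manip
import numpy as np, cv2
def ray(c,u,v,z):
    T=np.array(c["extrinsics"]);d=T[:3,:3]@np.array([(u-c["cx"])/c["fx"],(v-c["cy"])/c["fy"],1]);o=T[:3,3]
    return o+d*(z-o[2])/d[2]
def save(c,n): cv2.imwrite(f"pics/{n}.png",cv2.cvtColor(c["color"],cv2.COLOR_RGB2BGR))
E
python3 - <<'E'
from h import *
s=manip.read_state();print(s["clock"],s["ee_pos"],s["orientation"],manip.grip_point_offset,s["finger_gap"])
for n in("top","scene","wrist"):
    c=manip.camera(n);save(c,n+"0");print(n,np.round(c["extrinsics"],3).tolist(),c["fx"])
    for q,z in(("large_wing",.236),("small_pointer",.196)):
        for o in manip.outline_of(q,n)[:3]:
            v,u=np.nonzero(o["mask"]);print(q,o["score"],o["rect"],ray(c,u.mean(),v.mean(),z))
E
```

```text
0.0 [0.22768285 0.47283383 0.40348756] [-0.69886751 -3.06199055  0.00358452] 0.1547 0.08515889316246497
top [[0.015, -0.995, 0.098, 0.497], [-1.0, -0.013, 0.021, 0.069], [-0.019, -0.098, -0.995, 1.072], [0.0, 0.0, 0.0, 1.0]] 478.16413307342236
large_wing 0.69 [387.5, 191.8, 25.0, 30.3] [ 0.55864615 -0.04319573  0.236     ]
small_pointer 0.8 [219.9, 216.4, 30.8, 26.1] [0.51499459 0.25294919 0.196     ]
scene [[0.878, -0.263, 0.4, 0.25], [-0.479, -0.509, 0.715, -0.518], [0.016, -0.819, -0.573, 0.709], [0.0, 0.0, 0.0, 1.0]] 471.77763676221355
large_wing 0.56 [328.7, 245.7, 42.0, 26.1] [ 0.54737036 -0.0626987   0.236     ]
small_pointer 0.71 [242.7, 178.8, 28.7, 25.2] [0.50722582 0.22608744 0.196     ]
wrist [[0.434, 0.865, 0.252, 0.163], [0.901, -0.416, -0.123, 0.505], [-0.002, 0.28, -0.96, 0.373], [0.0, 0.0, 0.0, 1.0]] 289.3964771903406
```

```bash
python3 - <<'E'
import cv2,numpy as np
a=cv2.imread("pics/top0.png");b=cv2.imread("pics/scene0.png")
A=cv2.resize(a[150:270,200:440],(800,400),interpolation=cv2.INTER_CUBIC);cv2.imwrite("pics/topc.png",A)
E
```

```text
(no output)
```

View pics/topc.png

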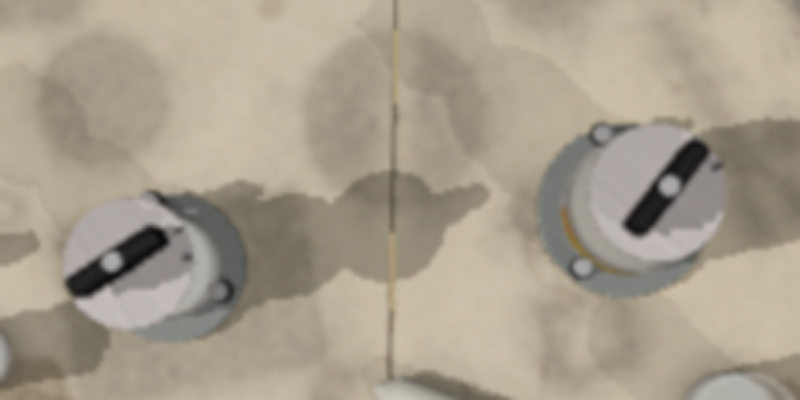

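View pics/scene0.png

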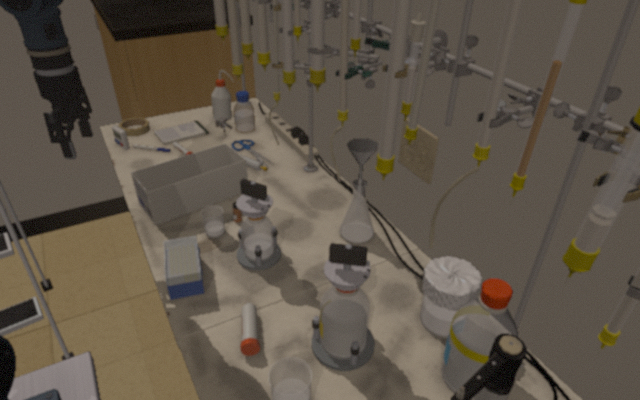

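The larger bottle is the right-hand one in the top view: its wing is centred at crop (668,187), about (0.559, -0.043) m. The pointer end is at crop (697,148), so it points at a world yaw of about -38°. The second rib is at crop (717,165), 28° clockwise of that. The scene view shows nothing solid above the two keys.

```bash
python3 -m jog '[[0,0,0.2,0,-1],[0,0,0.24,0,-1],[0.66,-1,0.24,-0.06,-1],[0.66,-1,0.24,-0.06,-1],[0.66,-1,0.24,-0.06,-1],[0.66,-1,0.24,-0.06,-1],[0.66,-1,0.24,-0.06,-1],[0.66,-1,0.24,-0.06,-1],[0.66,-1,0.24,-0.06,-1],[0.66,-1,0.24,-0.06,-1]]' 60 && python3 -m jog '[[0.5,-0.9,0,0,-1],[0.5,-0.9,0,0,-1],[0.5,-0.9,0,0,-1],[0.5,-0.9,0,0,-1],[0.5,-0.9,0,0,-1],[0.5,-0.9,0,0,-1],[0.5,-0.9,0,0,-1],[0.5,-0.9,0,0,-1]]'
python3 - <<'E'
from h import *
s=manip.read_state();print(s["clock"],s["ee_pos"],s["orientation"],s["joint_positions"],s["ft_torque"])
c=manip.camera("wrist");save(c,"w1")
for o in manip.outline_of("large_wing","wrist")[:2]:
    v,u=np.nonzero(o["mask"]);print(o["score"],o["rect"],ray(c,u.mean(),v.mean(),.230))
    P=np.array([ray(c,a,b,.230)[:2] for a,b in zip(u,v)],np.float32);r=cv2.minAreaRect(P*1000);print(r)
E
```

```text
clock: 1.28
ee_pos: [0.3953, 0.2188, 0.4646]
orientation: [0.993, 2.978, -0.003]
force: [0.6, 0.5, -0.4]
finger_gap: 0.0852
finger_force: 0.0
clock: 1.95
ee_pos: [0.5188, -0.0041, 0.4637]
orientation: [-0.99, -2.98, 0.0]
force: [-0.4, 1.1, -0.3]
finger_gap: 0.0856
finger_force: 0.0
1.95 [ 0.51884296 -0.00410313  0.46372962] [-9.90213594e-01 -2.98004052e+00  4.60548858e-04] [-1.37192856e-01  5.68823108e-02  2.26947642e-01  1.74223614e+00
 -4.30887792e-05  5.04415148e-01] [-0.0013934   0.05738877  0.01301697]
0.6 [299.7, 234.3, 18.1, 79.5] [ 0.55356957 -0.04012084  0.23      ]
((555.0006713867188, -41.014122009277344), (13.750480651855469, 72.57219696044922), 52.221092224121094)
```

View pics/w1.png

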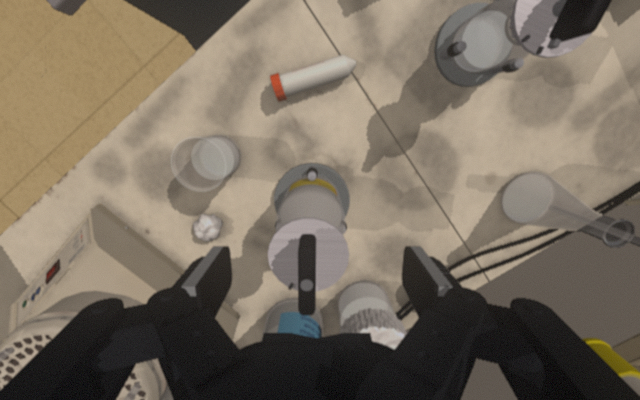

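The wing shows at cols 300–318, rows 234–313 with its hub screw near (307,285). It lies along -38°, square to the jaws within about 1°. No obstruction is near the fingers.

```bash
python3 - <<'E'
from h import *
c=manip.camera("wrist");print(ray(c,307,285,.237))
for q in((302,313),(317,313),(300,234),(316,234)):print(ray(c,*q,.236))
c=manip.camera("top");print(ray(c,400.4,206.1,.237))
E
```

```text
[ 0.5574269  -0.04003656  0.237     ]
[ 0.57605285 -0.0591781   0.236     ]
[ 0.58323463 -0.04947488  0.236     ]
[ 0.52054824 -0.01871487  0.236     ]
[ 0.52757897 -0.00921826  0.236     ]
[ 0.5569542 -0.044362   0.237    ]
```

```bash
python3 -m jog '[[0.152,-0.152,0,-0.007,-1],[0.152,-0.152,0,-0.007,-1],[0.152,-0.152,-0.1,-0.007,-1],[0.152,-0.152,-0.2,-0.007,-1],[0.152,-0.152,-0.3,-0.007,-1],[0.152,-0.152,-0.347,-0.007,-1],[0.152,-0.152,-0.347,-0.007,-1],[0.152,-0.152,-0.347,-0.007,-1]]' 60 && python3 -m jog '[[0,0,0,0,0],[0,0,0,0,0.4],[0,0,0,0,0.6],[0,0,0,0,0.7],[0,0,0,0,0.8],[0,0,0,0,1],[0,0,0,0,1],[0,0,0,0,1],[0,0,0,0,1],[0,0,0,0,1],[0,0,0,0,1]]' 40
python3 - <<'E'
from h import *
s=manip.read_state();print(s["clock"],s["ee_pos"],s["orientation"],s["force"],s["ft_torque"])
c=manip.camera("wrist");save(c,"w2")
E
```

```text
clock: 2.82
ee_pos: [0.5552, -0.0384, 0.3778]
orientation: [-1.013, -2.972, -0.0]
force: [0.5, 0.6, -0.3]
finger_gap: 0.0854
finger_force: 0.0
clock: 3.73
ee_pos: [0.5554, -0.0408, 0.3787]
orientation: [1.018, 2.972, -0.004]
force: [-3.4, -3.7, 5.4]
finger_gap: 0.0132
finger_force: 43.6
3.7333 [ 0.55540737 -0.04076816  0.37865319] [ 1.01807364  2.97176754 -0.00368183] [-3.36016812 -3.72845069  5.35019672] [-0.81941431  0.76425175  0.06078306]
```

View pics/w2.png

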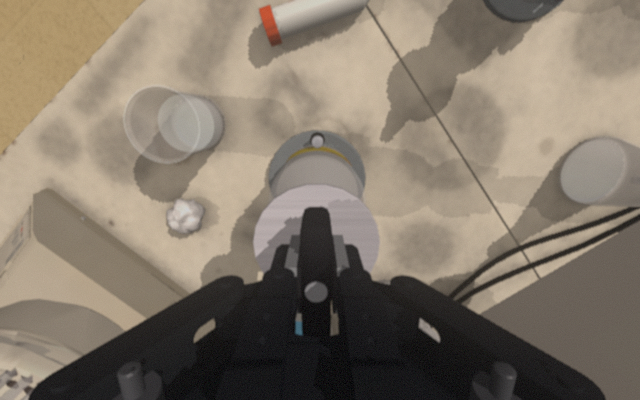

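The wing is gripped close to centre: hub at (316,291), gap 13 mm, low forces. Next I turn it clockwise and watch the torque.

```bash
cat > st.py <<'E'
from h import *
s=manip.read_state();R=cv2.Rodrigues(np.array(s["orientation"]))[0]
print("T",s["clock"],"yaw",round(np.arctan2(R[1,1],R[0,1]),3),np.round(s["ee_pos"],4),"F",np.round(s["force"],1),"M",np.round(s["ft_torque"],3),"j6",round(s["joint_positions"][5],2))
E
python3 st.py
python3 -m jog '[[0,0,0,-0.01,1],[0,0,0,-0.02,1],[0,0,0,-0.03,1],[0,0,0,-0.03,1]]' 60 >/dev/null; python3 st.py
python3 -m jog '[[0,0,0,-0.01,1],[0,0,0,-0.02,1],[0,0,0,-0.03,1],[0,0,0,-0.03,1]]'  >/dev/null; python3 st.py
python3 -m jog '[[0,0,0,-0.01,1],[0,0,0,-0.015,1],[0,0,0,-0.015,1]]'  >/dev/null; python3 st.py
python3 -m jog '[[0,0,0,-0.01,1],[0,0,0,-0.015,1],[0,0,0,-0.015,1]]'  >/dev/null; python3 st.py
```

```text
T 3.7833 yaw 0.911 [ 0.5554 -0.0407  0.3787] F [-3.5 -4.6  4.5] M [-0.8    0.769  0.075] j6 0.47
T 4.1167 yaw 0.816 [ 0.5556 -0.0405  0.3787] F [-3.4 -3.5  6. ] M [-0.812  0.693  0.037] j6 0.56
T 4.45 yaw 0.723 [ 0.5558 -0.0404  0.3787] F [-2.9 -3.3  5.5] M [-0.744  0.673  0.007] j6 0.66
T 4.7 yaw 0.677 [ 0.5558 -0.0403  0.3787] F [-3.6 -3.   6.3] M [-0.686  0.54  -0.03 ] j6 0.7
T 4.95 yaw 0.63 [ 0.5559 -0.0402  0.3787] F [-2.4 -2.   5.3] M [-0.611  0.51   0.012] j6 0.75
```

```bash
python3 - <<'E'
from h import *
c=manip.camera("wrist");a=cv2.imread("pics/w2.png");b=cv2.cvtColor(c["color"],cv2.COLOR_RGB2BGR)
f=lambda i:cv2.resize(i[120:320,220:420],(400,400),interpolation=cv2.INTER_CUBIC)
cv2.imwrite("pics/cmp.png",np.hstack([f(a),f(b)]))
E
```

```text
(no output)
```

View pics/cmp.png

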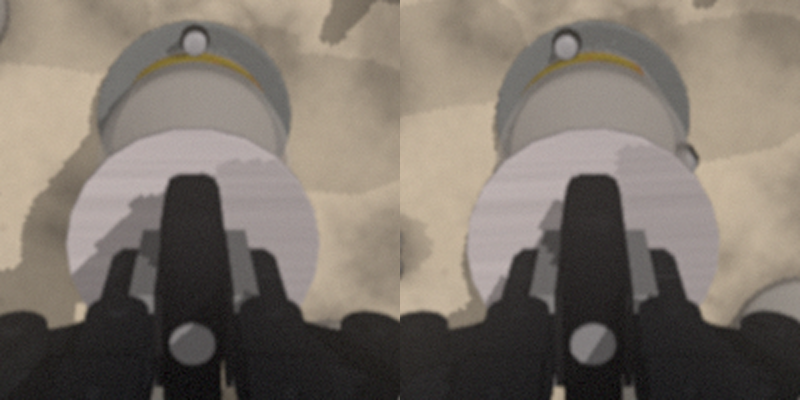

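The wing stays aligned between the pads. The brushed lines on the flange (crop x 470–720, y 140–300) have turned with it, so the cap is following. I'll continue in small steps.

```bash
cat >> st.py <<'E'
print("   tau6",np.round(s["joint_torque"][5],3))
E
for i in 1 2 3; do python3 -m jog '[[0,0,0,-0.008,1],[0,0,0,-0.016,1],[0,0,0,-0.016,1]]'  >/dev/null; python3 st.py; done
```

```text
T 5.25 yaw 0.579 [ 0.556  -0.0401  0.3787] F [-2.  -2.3  5.7] M [-0.54   0.409  0.037] j6 0.8
   tau6 0.114
T 5.5 yaw 0.529 [ 0.5562 -0.04    0.3787] F [-1.1 -2.4  5. ] M [-0.568  0.254  0.01 ] j6 0.85
   tau6 0.116
T 5.75 yaw 0.479 [ 0.5563 -0.04    0.3787] F [-0.2 -1.7  5.9] M [-0.522  0.175  0.011] j6 0.9
   tau6 0.12
```

```bash

for i in 1 2 3; do python3 -m jog '[[0,0,0,-0.008,1],[0,0,0,-0.016,1],[0,0,0,-0.016,1]]'  >/dev/null; python3 st.py; done
```

```text
T 6.0 yaw 0.429 [ 0.5564 -0.0399  0.3787] F [ 0.3 -1.   5.1] M [-0.453 -0.035  0.001] j6 0.95
   tau6 0.123
T 6.25 yaw 0.379 [ 0.5565 -0.0399  0.3787] F [ 1.  -0.8  4.4] M [-0.382 -0.251  0.046] j6 1.0
   tau6 0.163
T 6.5 yaw 0.329 [ 0.5566 -0.0399  0.3787] F [ 1.1 -1.5  5.7] M [-0.345 -0.429  0.073] j6 1.05
   tau6 0.214
```

Torque is climbing from yaw of about 0.40, so the stop has been reached.

```bash

for i in 1 2 3 4 5; do python3 -m jog '[[0,0,0,-0.008,1],[0,0,0,-0.016,1],[0,0,0,-0.016,1]]'  >/dev/null; python3 st.py; done
```

```text
T 6.75 yaw 0.279 [ 0.5567 -0.0398  0.3787] F [ 3.8 -1.3  4.3] M [-0.288 -0.688  0.08 ] j6 1.1
   tau6 0.204
T 7.0 yaw 0.228 [ 0.5568 -0.0398  0.3787] F [ 4.2 -0.4  5.6] M [-0.207 -1.025  0.056] j6 1.15
   tau6 0.123
T 7.25 yaw 0.177 [ 0.557  -0.0398  0.3787] F [ 6.3 -0.4  3.7] M [-0.159 -1.102 -0.098] j6 1.2
   tau6 0.025
T 7.5 yaw 0.127 [ 0.5571 -0.0398  0.3787] F [ 5.7 -1.5  5.2] M [-0.115 -1.225 -0.169] j6 1.25
   tau6 -0.064
T 7.75 yaw 0.076 [ 0.5572 -0.0398  0.3787] F [ 7.7 -0.9  4.8] M [-0.082 -1.341 -0.165] j6 1.3
   tau6 -0.057
```

The torque has peaked and gone negative, so the key has clicked. I'll ease it to the rest position, where the torque is near zero.

```bash

for i in 1 2; do python3 -m jog '[[0,0,0,-0.008,1],[0,0,0,-0.016,1],[0,0,0,-0.016,1]]'  >/dev/null; python3 st.py; done
```

```text
T 8.0 yaw 0.026 [ 0.5574 -0.0398  0.3787] F [ 7.1 -0.1  4.4] M [-0.13  -1.391 -0.198] j6 1.35
   tau6 -0.059
T 8.25 yaw -0.024 [ 0.5575 -0.0398  0.3787] F [ 7.3 -0.9  3.7] M [-0.109 -1.51  -0.184] j6 1.4
   tau6 -0.021
```

```bash
python3 -m jog '[[0,0,0,0,0.7],[0,0,0,0,0.5],[0,0,0,0,0],[0,0,0,0,-1],[0,0,0,0,-1],[0,0,0,0,-1],[0,0,0,0,-1],[0,0,0,0,-1],[0,0,0,0,-1]]'; python3 st.py
python3 -m jog '[[0,0,0.1,0,-1],[0,0,0.2,0,-1],[0,0,0.3,0,-1],[0,0,0.4,0,-1],[-0.3,0.3,0.4,0,-1],[-0.5,0.5,0.4,0,-1],[-0.6,0.6,0.4,0,-1],[-0.6,0.6,0.4,0,-1],[-0.6,0.6,0.4,0,-1]]'
python3 - <<'E'
from h import *
c=manip.camera("top");save(c,"t9");w=manip.camera("wrist");save(w,"w9")
f=lambda i:cv2.resize(i[150:270,200:440],(800,400),interpolation=cv2.INTER_CUBIC)
cv2.imwrite("pics/t9c.png",f(cv2.imread("pics/t9.png")))
E
```

```text
clock: 9.0
ee_pos: [0.5557, -0.04, 0.3779]
orientation: [-2.248, -2.194, 0.0]
force: [-0.3, -0.7, 0.5]
finger_gap: 0.0852
finger_force: 0.0
T 9.0 yaw -0.025 [ 0.5557 -0.04    0.3779] F [-0.3 -0.7  0.5] M [0.003 0.    0.015] j6 1.4
   tau6 -0.001
clock: 9.75
ee_pos: [0.407, 0.1082, 0.4781]
orientation: [2.25, 2.193, 0.001]
force: [-0.8, 1.6, 0.5]
finger_gap: 0.0857
finger_force: 0.0
```

View pics/t9c.png

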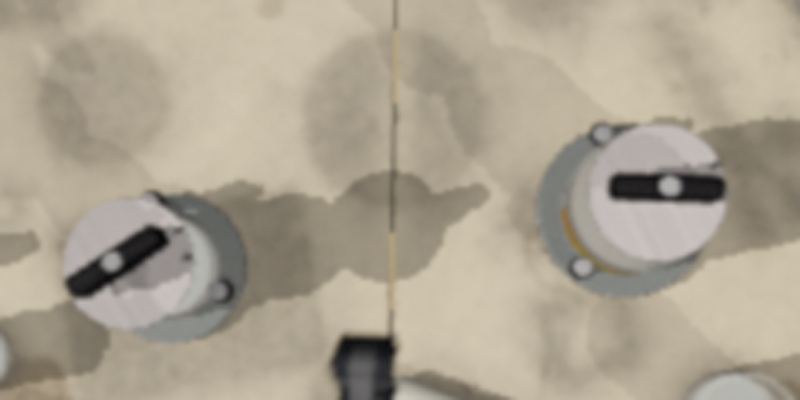

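View pics/w9.png

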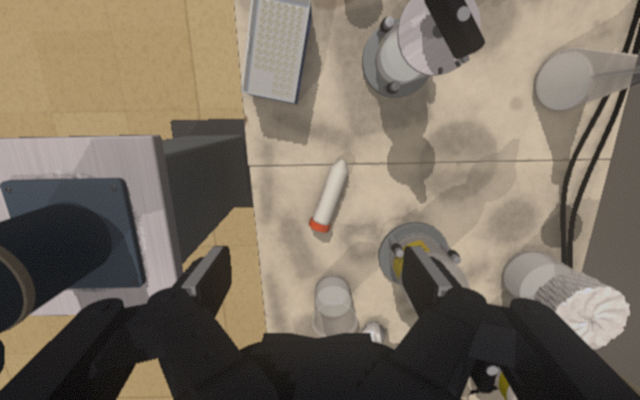

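The larger wing now lies level at crop (610–725, 187). The first rib shows at (715,165), about 25° behind it, so the key has clicked once. The smaller key is unchanged and the gripper is clear of everything.

```bash
python3 -c "
from rig import manip
print(manip.job_done())"
```

```text
the job is handed in; nothing more can be done
None
```

I turned the larger bottle's cap to its stop and stopped at the first click, with the wing about 0.45 rad past its start (estimated from the torque readings and the final picture); then I let go, left the smaller key untouched and handed the job in at about 10 s, with no verdict returned.

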